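# Open the bayonet lid of the desiccant pot

## Robot

A 6-joint arm with a two-finger parallel gripper is mounted at the origin on a cart in front of the work surface, level with it; the furniture and walls round the work are solid. World frame = base frame: x ahead of the robot, y to its left, z up, the work surface at z = 0. Lengths are in m, angles in degrees, forces in N, time in s.
With the tool pointing down it reaches from about 0.35 to 0.875 m from the base axis. Payload 4.2 kg.
Tool frame: the origin (TCP) lies on the centre line of the jaws, within the pads' length; the fingertips stand tip_reach ahead of it and the grasp point (between the pads) is the TCP (tip_reach is the distance from the TCP to the fingertips, in m); z points along the fingers, y is the line along which they close (so a half turn about z gives the same grasp; the last joint's range is limited). The gripper opens to 87 mm and grips with 3 to 60 N. Pads are 19 mm wide; open, the fingers measure 117 mm over their backs; the gripper's body (75 mm by 190 mm) begins 51 mm behind the grasp point.
Start: joints at [-52.735, 22.042, 0.453, 0, -68.411, -14.817], TCP at [0.239, -0.578, 0.242] pointing down, gripper open.
Joint ranges: [-179.83, 179.83], [-69.29, 118.12], [-61.27, 80.66], [-181.25, 117.63], [-171.15, -9.14], [-177.46, 177.46]. Speed limits (degrees/s): [159.86, 159.86, 180, 180, 180, 180].

## Interface

Orientations are given as a 3x3 rotation matrix whose columns are the frame's x, y, z axes.
In Python, from station import sense, capture, finish_job, tip_reach gives the robot as it stands.
- The arm moves only by the tool arm_command, never from a script. Its argument "deltas" is a list of rows, each a list of 7 numbers: the turn, a rotation vector about the tool's x, y, z in rad, then the shift along the tool's x, y, z in cm, then the closure, from -1 (fully open) to 1 (shut), so that 0 is half open. In form: [[rx, ry, rz, dx, dy, dz, hand], ...]. A call has 1 to 8 rows; each row is the pose to reach, as a shift and turn from the pose commanded when the call began, along the tool's axes at that moment; what a row does not reach only later rows make up. A row lasts 1/12 s, in which the tool goes at most 41.7 mm and 7.16 degrees, less where a joint would pass 70% of its speed; a pose out of reach is approached as far as the arm can. A call with a gripper value outside its range is refused whole. The fingers move at their own pace and stop on an object; the grip force is fixed at half the most. Time passes only in rows, so rows that repeat a pose let the fingers close. It gives the time, the measured TCP pose, the force, the opening and the grip force at its end, in the units of the state.
- sense(): the state, without advancing time (a new reading comes with each control period).
- capture(name): name is "scene" or "top"; returns a dict with "pixels" (384x512x3 uint8, blue, green, red), "fovy" (degrees; the focal length in pixels is half the picture's height over the tangent of half this angle, whatever the lens; pixels are square), "cx", "cy" (the principal point, pixels), "rvec" (rotation vector, rad) and "tvec" (3), from world to camera coordinates, as OpenCV has them. Camera axes: x right, y down, z forward; pixel columns grow to the right and rows downward; lengths in m; the calibration is good to about 2 mm. A picture is of the moment at which its call begins. There is no depth.
- finish_job(): hands the job in; it is judged then, once.
The state is a dict: "time_s": time; "joints": joint angles; "joint_velocities": joint speeds; "effort": joint torques, N m; "tcp_pos": TCP position; "ee_rot": TCP orientation; "wrist_force": force on the tool from outside, world axes, zero at the start; "moment": the same for the moment, N m; "gripper_width": opening from 0.0 (shut) to 1.0 (fully open); "gripper_force": force on a finger pad.
Only numpy, scipy, OpenCV 4.12 (cv2) and the standard library are available. Lean on these libraries where they do the work, as an engineer would, in place of code of your own. Each camera call takes 0.05 s, during which the arm holds its last target. There are 200 camera calls.

## Task

Open the blue desiccant pot: turn its black bayonet lid counter-clockwise (seen from above) until the three lugs stand in the slots of the collar, then lift it straight out without forcing it. Set the lid down gently (do not drop it), handle up and lying flat, in the steel parts tray, which stays where it is; let go, and leave the roll of tape, the eraser and the brass nut alone.

Things in the scene. Friction and masses are not known exactly. Their poses are not given: they have to be found in the camera images.
- pot: Blue round pot, 104 mm wide, on a dark foot (136 mm across), bolted down: it cannot move, but stands elsewhere each time. Origin: centre of its underside, z up. The lid's lugs rest on a ledge at z = 76 mm. The lid starts locked: its x axis is 43 to 69 degrees clockwise (from above) of the pot's x axis. Turned counter-clockwise until the x axes agree, its lugs are in the slots.
- pot_collar (a point): Centre of the pot's aluminium bayonet collar, level with its top, 90 mm above the pot's origin; axes as the pot. Three inward tabs (6 mm thick, inner radius 38.5 mm) hold the lugs down. Three slots between them, 44 degrees wide, centred at 0, 120, 240 degrees from the x axis (a green dot at each); 7 degrees to spare either way. A stop ends the turn about 7 degrees past the middle.
- lid_grip (a point): Middle of the black lid's bar handle; x along the bar, z up. Bar 54 mm long (x), 14 mm thick (y), 32 mm tall above the lid's disc; this point is 14 mm below the bar's top, 18 mm above the disc and 37 mm above the lid's lowest face (a 66 mm wide plug, on which it rests when laid down). Shut in the pot, it is on the pot's axis, 108 mm above the pot's origin.
- lid: The same lid, 0.18 kg; origin: centre of its lowest face, axes as for the handle. Disc 72 mm across, its top 19 mm above the origin. Three lugs, 30 degrees wide, 5 to 11 mm above the origin, 44 mm outer radius, at 0, 120, 240 degrees from its x axis (a red dot on the disc at each). In the pot it turns almost without resistance, with 2 mm of play sideways and upward.
- parts_tray: Open pressed-steel tray, loose, 0.16 kg: 113 mm (its x) by 172 mm (its y) outside, 106 x 166 mm inside, rim 26 mm high, floor 2 mm thick. Origin: centre of its underside. Empty at the start; lies flat on the table. The lid fits in it at any yaw.
- tape_roll: Roll of blue insulating tape, 64 mm across, 18 mm high, lying flat; bystander. Origin: centre of its underside.
- eraser: Blue and white eraser, 21 x 45 x 13 mm, bystander. Origin: centre of its underside.
- fitting_0: Brass compression nut, 22 x 25 x 21 mm, bystander. Origin: centre of its underside.

How it is judged:
By the outcome, as a careful person would: the job done as asked, in the order asked, and still so for the second after the job is handed in, with the robot touching nothing.
It also fails if it takes over 45 s, if anything falls off the work surface, if the arm or the gripper's body presses on something with over 40 N, if the wrist force passes 120 N, or if a joint passes its speed limit or range.

## Working session

There is one attempt and no reset: what is moved stays moved. The work goes in short steps, Python scripts to look and compute and a tool call to move; the robot and the scene stay as the last step left them, time stands still between calls to the robot, and variables do not carry over. Pictures are saved under pics/ and viewed, at most 10 in all, crops included, and the job is handed in when it is done.

Besides the shell and the picture viewer there is one more tool, called after "Call:" as name(argument=value, ...) on one line, values as JSON. arm_command: Moves the arm, as the interface text tells. Its arguments: {"type":"object","properties":{"deltas":{"type":"array"}},"required":["deltas"]}

```bash
mkdir -p pics; cat > h.py <<'E'
import numpy as np, cv2
from station import sense, capture, finish_job, tip_reach
def cam(c):
    R=cv2.Rodrigues(np.array(c["rvec"],float))[0]; t=np.array(c["tvec"],float).ravel()
    f=c["pixels"].shape[0]/2/np.tan(np.radians(c["fovy"])/2)
    return R,t,f,c["cx"],c["cy"]
def ray(c,uv,z):
    R,t,f,cx,cy=cam(c); o=-R.T@t
    d=R.T@np.array([(uv[0]-cx)/f,(uv[1]-cy)/f,1.])
    return o+d*(z-o[2])/d[2]
def proj(c,p):
    R,t,f,cx,cy=cam(c); q=R@np.array(p)+t
    return q[:2]/q[2]*f+[cx,cy]
E
python3 - <<'E'
from h import *
for n in("top","scene"):
    c=capture(n); cv2.imwrite(f"pics/{n}0.png",c["pixels"])
    R,t,f,cx,cy=cam(c); print(n,f,cx,cy,-R.T@t,R.round(3).tolist())
s=sense();print(tip_reach,s)
E
```

```text
top 463.41827546695754 259.7116717974208 193.79897439378794 [0.47516007 0.15115642 1.08207576] [[-0.027, -0.999, 0.017], [-0.999, 0.026, -0.041], [0.04, -0.018, -0.999]]
scene 363.0861183690403 255.7971339564446 195.6577985500201 [0.00145022 0.71859994 0.4607166 ] [[-0.748, -0.663, -0.023], [-0.286, 0.353, -0.891], [0.599, -0.659, -0.454]]
0.019 {'time_s': 0.1, 'joints': array([-5.27325750e+01,  2.20852647e+01,  3.86545838e-01, -2.31038310e-02,
       -6.84113414e+01, -1.48176348e+01]), 'joint_velocities': array([-0.04183331, -0.08441107,  0.17427174,  0.04078407, -0.02635702,
        0.0559664 ]), 'effort': array([-3.52063726e-04, -3.91689992e+01,  1.87933069e+01,  4.23185751e+00,
        1.34448337e-02, -7.32226908e-05]), 'tcp_pos': array([ 0.23849441, -0.57715857,  0.24057892]), 'ee_rot': array([[-9.24271263e-01, -3.81735360e-01, -8.64772985e-04],
       [-3.81736318e-01,  9.24269604e-01,  1.75572093e-03],
       [ 1.29062622e-04,  1.95287766e-03, -9.99998085e-01]]), 'wrist_force': array([0.59077984, 0.12829936, 0.69011837]), 'moment': array([ 0.04650413, -0.01858548, -0.02055445]), 'gripper_force': 0.0, 'gripper_width': 0.9970379996632746}
```

View pics/top0.png

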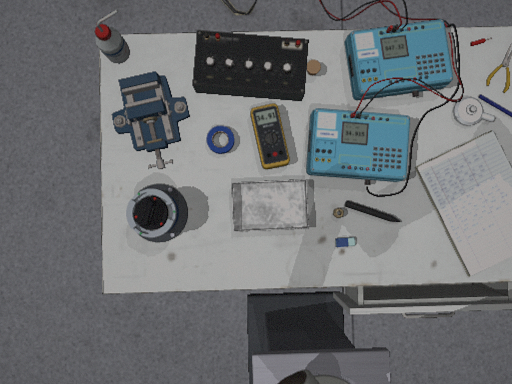

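View pics/scene0.png

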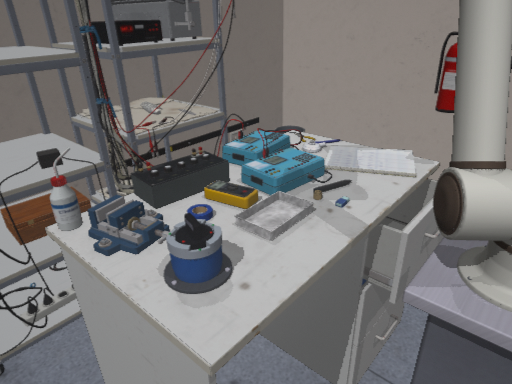

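The top view shows the pot near (155,212), the tray near (273,205), the tape at (220,139) and the eraser and nut near (345,242) and (340,212). Next I'll measure the dots and the tray.

```bash
python3 - <<'E'
from h import *
c=capture("top"); im=c["pixels"]; hsv=cv2.cvtColor(im,cv2.COLOR_BGR2HSV)
x0,y0=115,172
cr=im[y0:y0+80,x0:x0+80]
big=cv2.resize(cr,None,fx=6,fy=6,interpolation=cv2.INTER_CUBIC)
s=capture("scene");q=cv2.resize(s["pixels"][195:295,150:250],(480,480),interpolation=cv2.INTER_CUBIC)
cv2.imwrite("pics/crop1.png",np.hstack([big,q])[:, :800] if 0 else cv2.resize(np.hstack([big,q]),(800,400)))
def blobs(c,m,box,z,nm):
    M=np.zeros_like(m);a,b,d,e=box;M[b:e,a:d]=m[b:e,a:d]
    n,l,st,ce=cv2.connectedComponentsWithStats(M)
    for i in range(1,n): print(nm,ce[i].round(1),st[i,4],ray(c,ce[i],z).round(4))
H,S,V=cv2.split(hsv)
g=((H>40)&(H<85)&(S>80)&(V>60)).astype('uint8'); r=(((H<8)|(H>172))&(S>110)&(V>60)).astype('uint8')
blobs(c,g,(115,172,195,252),.09,'green'); blobs(c,r,(115,172,195,252),.090,'red')
# tray
a=((S<40)).astype('uint8')
t=cv2.inRange(hsv,(0,0,0),(180,60,175)); t[:172]=0;t[240:]=0;t[:,:225]=0;t[:,322:]=0
cs=max(cv2.findContours(t,0,2)[0],key=cv2.contourArea); rc=cv2.minAreaRect(cs);print(rc)
B=cv2.boxPoints(rc);P=np.array([ray(c,p,.02) for p in B]);print(P.round(3),P.mean(0),np.linalg.norm(P-np.roll(P,1,0),axis=1))
for z in(.0,.09):print(ray(c,(155,212),z))
E
```

```text
green [138.5 193.5] 4 [0.5224 0.3916 0.09  ]
green [173.7 211.3] 3 [0.4824 0.3176 0.09  ]
green [140.4 232.8] 5 [0.4387 0.3889 0.09  ]
red [154.1 197.9] 8 [0.5122 0.3586 0.09  ]
red [135.6 216.5] 11 [0.4737 0.3985 0.09  ]
red [160.9 223.5] 8 [0.4573 0.3452 0.09  ]
((273.0, 205.5), (67.0, 96.0), 90.0)
[[ 0.57   0.21   0.02 ]
 [ 0.564 -0.011  0.02 ]
 [ 0.411 -0.006  0.02 ]
 [ 0.417  0.214  0.02 ]] [0.49042713 0.10185529 0.02      ] [0.15331876 0.22090284 0.15386618 0.21960803]
[0.48268169 0.37592913 0.        ]
[0.4820561 0.357234  0.09     ]
```

View pics/crop1.png

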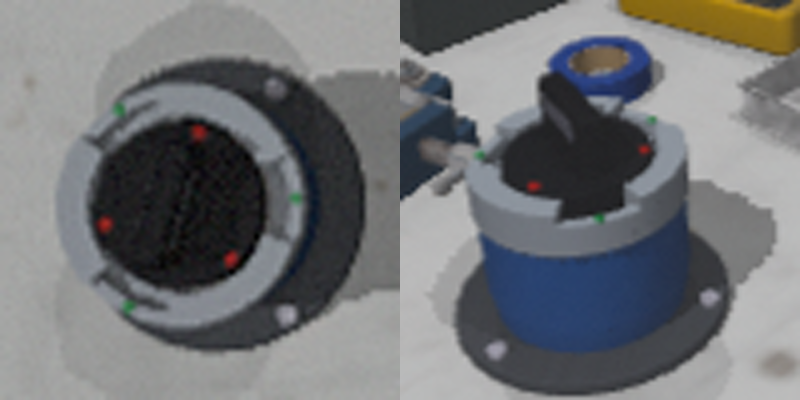

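The crop shows that the bar points at the upper red dot (top image 154,198). That puts the lid's x axis at about -16.5° and the nearest counter-clockwise green dot at about 31.7°, a turn of about 48°, which fits the stated 43–69°. Next I'll cross-check against the scene view and refine the tray.

```bash
cat >> h.py <<'E'
from scipy.spatial.transform import Rotation as Ro
def delta(p,yaw,s=None):
    s=s or sense(); R=np.array(s["ee_rot"]);a=np.radians(yaw)
    T=np.array([[np.cos(a),np.sin(a),0],[np.sin(a),-np.cos(a),0],[0,0,-1.]])
    print("tcp",np.round(s["tcp_pos"],4),"yaw",round(float(np.degrees(np.arctan2(R[1,0],R[0,0]))),2),"t",s["time_s"],"F",np.round(s["wrist_force"],1),"w",round(s["gripper_width"],3),"gf",s["gripper_force"],"J",np.round(s["joints"],0))
    print("rot",Ro.from_matrix(R.T@T).as_rotvec().round(4),"shift_cm",(R.T@(np.array(p)-s["tcp_pos"])*100).round(2))
E
python3 - <<'E'
from h import *
T=capture("top");c=capture("scene"); H,S,V=cv2.split(cv2.cvtColor(c["pixels"],cv2.COLOR_BGR2HSV))
g=((H>40)&(H<85)&(S>80)&(V>50)).astype('uint8'); r=(((H<8)|(H>172))&(S>110)&(V>60)).astype('uint8')
for nm,m in(("green",g),("red",r)):
    m=m.copy();m[:195]=0;m[295:]=0;m[:,:160]=0;m[:,245:]=0
    n,l,st,ce=cv2.connectedComponentsWithStats(m)
    for i in range(1,n): print(nm,ce[i].round(1),st[i,4],ray(c,ce[i],.09).round(4))
# tray: edge profiles on top view
G=cv2.cvtColor(T["pixels"],cv2.COLOR_BGR2GRAY).astype(int)
print("row200",G[200,224:242],G[200,302:320]);print("row 218",G[218,224:242],G[218,302:320])
print("col260",G[174:190,260],G[222:238,260]);print("col 295",G[174:190,295],G[222:238,295])
cv2.imwrite("pics/tray.png",np.hstack([cv2.resize(T["pixels"][165:245,220:330],(440,320),interpolation=2),cv2.resize(c["pixels"][185:245,225:320],(350,320),interpolation=2)]))
delta([.42,-.30,.26],-170)
E
```

```text
green [212.5 224.5] 4 [0.4741 0.3265 0.09  ]
green [169.7 233.3] 3 [0.5132 0.3997 0.09  ]
green [199.6 248.8] 5 [0.431  0.3963 0.09  ]
red [210.7 232. ] 7 [0.4566 0.347  0.09  ]
red [183. 241.] 9 [0.4731 0.3997 0.09  ]
row200 [164 165 165 166 162 154 151 155 149 117 128 130 121 117 116 114 110 106] [152 136 147 110  90 121 120 118 116 116 119 108 147 149 145 146 148 147]
row 218 [169 166 167 165 167 165 157 154 122 103  97 109 105 100 105 114 126 116] [153 142 149 139 108 101  90  96  96  99  96  97  96  89 141 147 146 143]
col260 [157 162 170 151 143 143 140 155  95 119 145 147 151 157 165 167] [155 150 137 135 141 152 128  88 124 153 156 156 154 155 155 162]
col 295 [167 148 143 147 143 121 106 113 143 149 147 150 147 160 164 162] [163 152 148 153 153 102  95 142 149 148 141 141 149 154 155 156]
tcp [ 0.2386 -0.5775  0.2412] yaw -157.55 t 0.3 F [ 1.1  0.1 -0.1] w 1.002 gf 0.0 J [-53.  22.   0.  -0. -68. -15.]
rot [ 7.000e-04 -1.000e-04  2.172e-01] shift_cm [-27.36  18.72  -1.87]
```

View pics/tray.png

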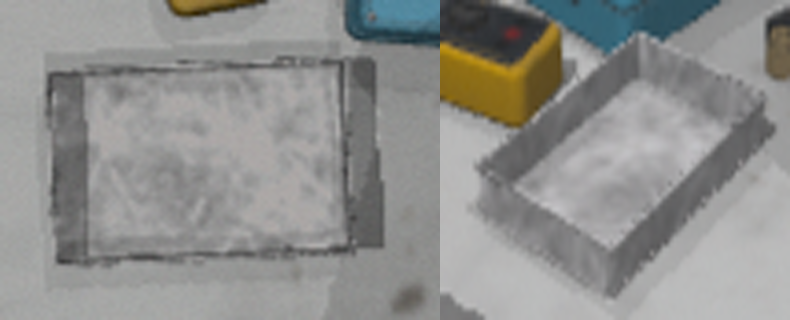

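The tray's rim spans columns 232–308 and rows 180–231 in the top view, with its centre near (270,205.5). The strip at its right is only a shadow. The red dots agree between the two views within 2 mm, so the pot axis is at about (0.481, 0.368).

Call:
arm_command(deltas=[[0, 0, 0.22, -27.4, 18.7, -2, -1], [0, 0, 0.22, -27.4, 18.7, -2, -1], [0, 0, 0.22, -27.4, 18.7, -2, -1], [0, 0, 0.22, -27.4, 18.7, -2, -1], [0, 0, 0.22, -27.4, 18.7, -2, -1], [0, 0, 0.22, -27.4, 18.7, -2, -1], [0, 0, 0.22, -27.4, 18.7, -2, -1], [0, 0, 0.22, -27.4, 18.7, -2, -1]])

```text
time_s: 0.97
tcp_pos: [0.4207, -0.299, 0.2619]
ee_rot: [[-0.985, -0.171, 0.001], [-0.171, 0.985, -0.0], [-0.001, -0.0, -1.0]]
wrist_force: [0.8, 0.5, -0.2]
gripper_width: 0.998
gripper_force: 0.0
```

```bash
python3 - <<'E'
from h import *
delta([.46,0.02,.26],180)
E
```

```text
tcp [ 0.4207 -0.299   0.2619] yaw -170.16 t 0.9667 F [ 0.8  0.5 -0.2] w 0.998 gf 0.0 J [-17.  11. -13.  -0. -67. -63.]
rot [-0.0002  0.0006  0.1717] shift_cm [-9.32 30.76  0.19]
```

Call:
arm_command(deltas=[[0, 0, 0.17, -9.3, 30.8, 0, -1], [0, 0, 0.17, -9.3, 30.8, 0, -1], [0, 0, 0.17, -9.3, 30.8, 0, -1], [0, 0, 0.17, -9.3, 30.8, 0, -1], [0, 0, 0.17, -9.3, 30.8, 0, -1], [0, 0, 0.17, -9.3, 30.8, 0, -1], [0, 0, 0.17, -9.3, 30.8, 0, -1], [0, 0, 0.17, -9.3, 30.8, 0, -1]])

```text
time_s: 1.63
tcp_pos: [0.4588, 0.021, 0.2619]
ee_rot: [[-1.0, -0.003, 0.001], [-0.003, 1.0, 0.001], [-0.001, 0.001, -1.0]]
wrist_force: [0.8, -1.1, -0.2]
gripper_width: 1.0
gripper_force: 0.0
```

```bash
python3 - <<'E'
from h import *
delta([.481,.368,.24],163.5)
E
```

```text
tcp [0.4588 0.021  0.2619] yaw -179.83 t 1.6333 F [ 0.8 -1.1 -0.2] w 1.0 gf 0.0 J [  23.    5.  -20.   -0.  -66. -113.]
rot [0.0007 0.001  0.2909] shift_cm [-2.32 34.69  2.22]
```

Call:
arm_command(deltas=[[0, 0, 0.29, -2.3, 34.7, 2.2, -1], [0, 0, 0.29, -2.3, 34.7, 2.2, -1], [0, 0, 0.29, -2.3, 34.7, 2.2, -1], [0, 0, 0.29, -2.3, 34.7, 2.2, -1], [0, 0, 0.29, -2.3, 34.7, 2.2, -1], [0, 0, 0.29, -2.3, 34.7, 2.2, -1], [0, 0, 0.29, -2.3, 34.7, 2.2, -1], [0, 0, 0.29, -2.3, 34.7, 2.2, -1]])

```text
time_s: 2.3
tcp_pos: [0.4795, 0.3431, 0.2411]
ee_rot: [[-0.959, 0.284, 0.0], [0.284, 0.959, 0.0], [-0.0, 0.0, -1.0]]
wrist_force: [0.2, -0.0, 0.2]
gripper_width: 1.002
gripper_force: 0.0
```

```bash
python3 - <<'E'
from h import *
delta([.481,.368,.112],163.5)
E
```

```text
tcp [0.4795 0.3431 0.2411] yaw 163.52 t 2.3 F [ 0.2 -0.   0.2] w 1.002 gf 0.0 J [  51.   19.   -5.    0.  -67. -158.]
rot [0.0002 0.0001 0.0003] shift_cm [ 0.56  2.43 12.91]
```

Call:
arm_command(deltas=[[0, 0, 0, 0.5, 2.4, 0, 0], [0, 0, 0, 0.5, 2.4, 3, 0], [0, 0, 0, 0.5, 2.4, 6, 0], [0, 0, 0, 0.5, 2.4, 7, 0], [0, 0, 0, 0.5, 2.4, 7, 0], [0, 0, 0, 0.5, 2.4, 7, 0]])

```text
time_s: 2.8
tcp_pos: [0.4824, 0.3654, 0.1716]
ee_rot: [[-0.959, 0.284, 0.001], [0.284, 0.959, -0.001], [-0.001, -0.0, -1.0]]
wrist_force: [1.2, -0.5, 0.3]
gripper_width: 0.631
gripper_force: 0.0
```

```bash
python3 - <<'E'
from h import *
delta([.481,.368,.112],163.5)
c=capture("scene");t=capture("top")
cv2.imwrite("pics/a.png",np.hstack([cv2.resize(c["pixels"][140:290,120:270],(390,390),interpolation=2),cv2.resize(t["pixels"][152:272,95:215],(390,390),interpolation=2)]))
E
```

```text
tcp [0.4824 0.3654 0.1716] yaw 163.5 t 2.8 F [ 1.2 -0.5  0.3] w 0.631 gf 0.0 J [  52.   23.   -8.    0.  -59. -159.]
rot [-0.0004  0.0008 -0.    ] shift_cm [0.21 0.21 5.96]
```

View pics/a.png

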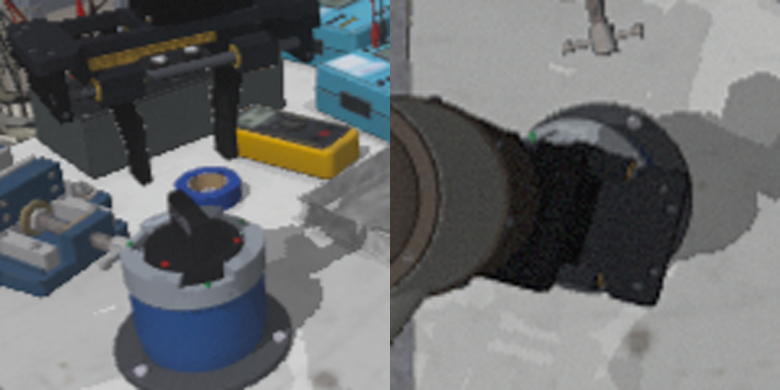

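The fingers straddle the bar about 26 mm above its top, aligned across it in both views. I'll descend and close.

Call:
arm_command(deltas=[[0, 0, 0, 0.1, 0.2, 2, 0], [0, 0, 0, 0.1, 0.2, 4, 0], [0, 0, 0, 0.1, 0.2, 5.2, 0], [0, 0, 0, 0.1, 0.2, 5.8, 0], [0, 0, 0, 0.1, 0.2, 5.8, 0], [0, 0, 0, 0.1, 0.2, 5.8, 0]])

```text
time_s: 3.4
tcp_pos: [0.4823, 0.3682, 0.1145]
ee_rot: [[-0.959, 0.284, 0.002], [0.284, 0.959, 0.002], [-0.001, 0.002, -1.0]]
wrist_force: [0.3, 0.6, -0.5]
gripper_width: 0.503
gripper_force: 0.0
```

```bash
python3 - <<'E'
from h import *
delta([.481,.368,.112],163.5)
E
```

```text
tcp [0.4823 0.3682 0.1145] yaw 163.49 t 3.4 F [ 0.3  0.6 -0.5] w 0.503 gf 0.0 J [  53.   27.  -12.    0.  -51. -159.]
rot [ 0.0021  0.0013 -0.0001] shift_cm [ 0.12 -0.05  0.25]
```

Call:
arm_command(deltas=[[0, 0, 0, 0.1, 0, 0.1, 1], [0, 0, 0, 0.1, 0, 0.1, 1], [0, 0, 0, 0.1, 0, 0.1, 1], [0, 0, 0, 0.1, 0, 0.1, 1], [0, 0, 0, 0.1, 0, 0.1, 1], [0, 0, 0, 0.1, 0, 0.1, 1], [0, 0, 0, 0.1, 0, 0.1, 1], [0, 0, 0, 0.1, 0, 0.1, 1]])

```text
time_s: 4.07
tcp_pos: [0.4806, 0.368, 0.1123]
ee_rot: [[-0.959, 0.284, 0.0], [0.284, 0.959, 0.0], [-0.0, 0.0, -1.0]]
wrist_force: [-0.4, -1.4, 2.1]
gripper_width: 0.156
gripper_force: 30.0
```

```bash
python3 - <<'E'
from h import *
s=sense();print(s["moment"])
delta([.481,.368,.113],-148.3)
E
```

```text
[-0.1101328   0.10484877 -0.00235342]
tcp [0.4806 0.368  0.1123] yaw 163.49 t 4.0667 F [-0.4 -1.4  2.1] w 0.156 gf 29.99374844133854 J [  53.   27.  -12.    0.  -51. -159.]
rot [-0.000e+00  1.000e-04 -8.414e-01] shift_cm [-0.04  0.01 -0.07]
```

Call:
arm_command(deltas=[[0, 0, -0.1, 0, 0, -0.05, 1], [0, 0, -0.2, 0, 0, -0.05, 1], [0, 0, -0.3, 0, 0, -0.05, 1], [0, 0, -0.4, 0, 0, -0.05, 1], [0, 0, -0.5, 0, 0, -0.05, 1], [0, 0, -0.6, 0, 0, -0.05, 1], [0, 0, -0.7, 0, 0, -0.05, 1], [0, 0, -0.76, 0, 0, -0.05, 1]])

```text
time_s: 4.73
tcp_pos: [0.4805, 0.3679, 0.1123]
ee_rot: [[-0.889, -0.458, -0.0], [-0.458, 0.889, -0.0], [0.0, -0.0, -1.0]]
wrist_force: [-1.0, -0.1, -0.2]
gripper_width: 0.157
gripper_force: 30.0
```

Call:
arm_command(deltas=[[0, 0, -0.04, 0, 0, 0, 1], [0, 0, -0.08, 0, 0, 0, 1], [0, 0, -0.08, 0, 0, 0, 1], [0, 0, -0.08, 0, 0, 0, 1]])

```text
time_s: 5.07
tcp_pos: [0.4805, 0.3679, 0.1123]
ee_rot: [[-0.852, -0.523, -0.0], [-0.523, 0.852, -0.0], [0.0, -0.0, -1.0]]
wrist_force: [0.8, 0.1, -0.1]
gripper_width: 0.163
gripper_force: 30.0
```

```bash
python3 - <<'E'
from h import *
s=sense();print(s["moment"])
delta([.481,.368,.113],-148.3)
c=capture("scene")
cv2.imwrite("pics/b.png",cv2.resize(c["pixels"][180:290,145:255],(600,600),interpolation=2))
E
```

```text
[ 0.04358474 -0.08023152  0.0048229 ]
tcp [0.4805 0.3679 0.1123] yaw -148.44 t 5.0667 F [ 0.8  0.1 -0.1] w 0.163 gf 29.995535407215357 J [  53.   27.  -12.   -0.  -51. -111.]
rot [-0.     -0.0003 -0.0024] shift_cm [-0.05 -0.02 -0.07]
```

View pics/b.png

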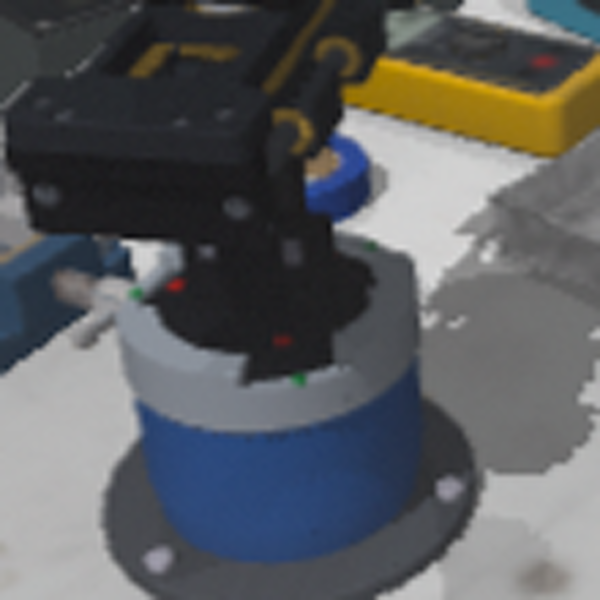

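Red and green dots now line up at (282,340)/(300,380) and (175,285)/(137,293), so the lugs stand in the slots. I'll lift gently first.

Call:
arm_command(deltas=[[0, 0, 0, 0, 0, -0.2, 1], [0, 0, 0, 0, 0, -0.4, 1], [0, 0, 0, 0, 0, -0.6, 1], [0, 0, 0, 0, 0, -0.8, 1], [0, 0, 0, 0, 0, -1.0, 1]])

```text
time_s: 5.53
tcp_pos: [0.4804, 0.3679, 0.1227]
ee_rot: [[-0.852, -0.524, -0.0], [-0.524, 0.852, -0.0], [0.0, 0.0, -1.0]]
wrist_force: [-0.2, -0.7, -1.7]
gripper_width: 0.159
gripper_force: 30.0
```

Call:
arm_command(deltas=[[0, 0, 0, 0, 0, -0.6, 1], [0, 0, 0, 0, 0, -1.5, 1], [0, 0, 0, 0, 0, -3, 1], [0, 0, 0, 0, 0, -5, 1], [0, 0, 0, 0, 0, -7, 1], [0, 0, 0, 0, 0, -8, 1], [0, 0, 0, 0, 0, -8, 1]])

```text
time_s: 6.12
tcp_pos: [0.4817, 0.3692, 0.2063]
ee_rot: [[-0.851, -0.525, 0.005], [-0.525, 0.851, 0.005], [-0.007, 0.002, -1.0]]
wrist_force: [0.8, 0.7, -2.4]
gripper_width: 0.161
gripper_force: 30.0
```

```bash
python3 - <<'E'
from h import *
t=capture("top"); C=np.array([(48,74),(341,62),(352,250),(58,262)])/4+[220,165]
P=np.array([ray(t,p,.026) for p in C]);print(P.round(4),P.mean(0),np.linalg.norm(P-np.roll(P,1,0),axis=1))
c=P.mean(0)
delta([c[0],c[1],.18],180)
s=capture("scene"); print([proj(s,p).round(0) for p in P])
cv2.imwrite("pics/d.png",np.hstack([cv2.resize(s["pixels"][130:290,140:330],(475,400),interpolation=2),cv2.resize(t["pixels"][165:245,220:300],(320,400))]))
E
```

```text
[[0.5428 0.1945 0.026 ]
 [0.5453 0.0269 0.026 ]
 [0.4379 0.024  0.026 ]
 [0.4357 0.1914 0.026 ]] [0.49041706 0.10919621 0.026     ] [0.10711121 0.16755323 0.10745248 0.16745339]
tcp [0.4808 0.3684 0.2041] yaw -148.39 t 6.1667 F [-0.1 -1.  -3.1] w 0.16 gf 29.99427394475788 J [  53.   22.   -6.   -0.  -62. -111.]
rot [0.0022 0.0025 0.5517] shift_cm [ 12.78 -22.59   2.34]
[array([236., 215.]), array([279., 191.]), array([313., 202.]), array([272., 230.])]
```

View pics/d.png

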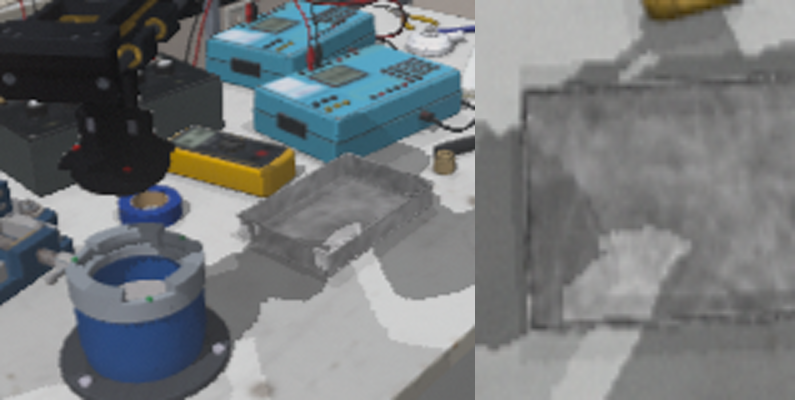

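The lid is out and the pot is open. The tray rim reprojects onto its corners in the scene view, so its centre is (0.490, 0.109). I'll carry the lid over.

Call:
arm_command(deltas=[[0, 0, 0.05, 1, -1.8, 0, 1], [0, 0, 0.15, 3, -5.3, 0.5, 1], [0, 0, 0.25, 5, -8.8, 1, 1], [0, 0, 0.35, 7, -12.4, 1.5, 1], [0, 0, 0.45, 9, -15.9, 2, 1], [0, 0, 0.55, 11, -19.4, 2.3, 1], [0, 0, 0.55, 12.3, -21.8, 2.3, 1], [0, 0, 0.55, 12.8, -22.6, 2.3, 1]])

```text
time_s: 6.88
tcp_pos: [0.4882, 0.1045, 0.1778]
ee_rot: [[-1.0, 0.002, -0.005], [0.002, 1.0, -0.002], [0.005, -0.002, -1.0]]
wrist_force: [-0.1, -0.5, -1.8]
gripper_width: 0.159
gripper_force: 30.0
```

Call:
arm_command(deltas=[[0, 0, 0, 0, 0, 0, 1], [0, 0, 0, 0, 0, 2, 1], [0, 0, 0, 0, 0, 5, 1], [0, 0, 0, 0, 0, 8, 1], [0, 0, 0, 0, 0, 10, 1], [0, 0, 0, 0, 0, 10.5, 1], [0, 0, 0, 0, 0, 10.5, 1], [0, 0, 0, 0, 0, 10.5, 1]])

```text
time_s: 7.55
tcp_pos: [0.4908, 0.1094, 0.075]
ee_rot: [[-1.0, -0.003, 0.001], [-0.003, 1.0, 0.0], [-0.001, 0.0, -1.0]]
wrist_force: [0.6, 0.8, -2.7]
gripper_width: 0.162
gripper_force: 30.0
```

```bash
python3 - <<'E'
from h import *
delta([.490,.109,.043],180)
s=capture("scene");t=capture("top")
cv2.imwrite("pics/e.png",np.hstack([cv2.resize(s["pixels"][150:260,200:330],(472,400),interpolation=2),cv2.resize(t["pixels"][165:245,220:285],(325,400))]))
E
```

```text
tcp [0.4908 0.1094 0.075 ] yaw -179.81 t 7.55 F [ 0.6  0.8 -2.7] w 0.162 gf 29.99427240807563 J [  31.   21.  -29.    0.  -40. -121.]
rot [0.0001 0.001  0.0034] shift_cm [ 0.08 -0.04  3.2 ]
```

View pics/e.png

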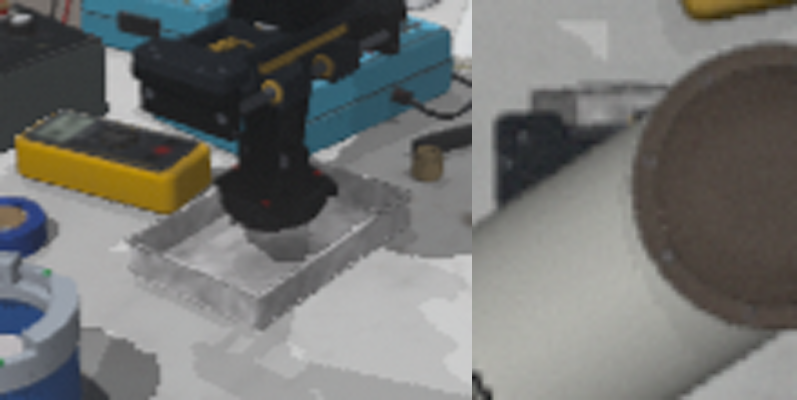

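The lid hangs level over the tray, inside its rim. I'll lower it to just above the floor, then creep down.

Call:
arm_command(deltas=[[0, 0, 0, 0, 0, 1, 1], [0, 0, 0, 0, 0, 2, 1], [0, 0, 0, 0, 0, 2.6, 1], [0, 0, 0, 0, 0, 2.8, 1], [0, 0, 0, 0, 0, 2.9, 1], [0, 0, 0, 0, 0, 2.9, 1]])

```text
time_s: 8.15
tcp_pos: [0.4904, 0.1086, 0.0461]
ee_rot: [[-1.0, -0.002, 0.001], [-0.002, 1.0, 0.0], [-0.001, 0.0, -1.0]]
wrist_force: [0.6, 0.3, -1.4]
gripper_width: 0.162
gripper_force: 30.0
```

Call:
arm_command(deltas=[[0, 0, 0, 0, 0, 0.05, 1], [0, 0, 0, 0, 0, 0.1, 1], [0, 0, 0, 0, 0, 0.15, 1], [0, 0, 0, 0, 0, 0.2, 1], [0, 0, 0, 0, 0, 0.2, 1]])

```text
time_s: 8.57
tcp_pos: [0.49, 0.1084, 0.0435]
ee_rot: [[-1.0, -0.002, -0.0], [-0.002, 1.0, -0.0], [0.0, -0.0, -1.0]]
wrist_force: [-0.6, -0.0, -2.2]
gripper_width: 0.154
gripper_force: 30.0
```

Call:
arm_command(deltas=[[0, 0, 0, 0, 0, 0.03, 1], [0, 0, 0, 0, 0, 0.06, 1], [0, 0, 0, 0, 0, 0.09, 1], [0, 0, 0, 0, 0, 0.09, 1]])

```text
time_s: 8.9
tcp_pos: [0.49, 0.1084, 0.0432]
ee_rot: [[-1.0, -0.002, 0.0], [-0.002, 1.0, -0.0], [-0.0, -0.0, -1.0]]
wrist_force: [-1.7, -0.4, 4.6]
gripper_width: 0.157
gripper_force: 30.0
```

Contact: the force rose by about 6 N. I'll release.

Call:
arm_command(deltas=[[0, 0, 0, 0, 0, 0, 0.5], [0, 0, 0, 0, 0, 0, 0.3], [0, 0, 0, 0, 0, 0, 0], [0, 0, 0, 0, 0, 0, 0], [0, 0, 0, 0, 0, 0, 0], [0, 0, 0, 0, 0, 0, 0], [0, 0, 0, 0, 0, 0, 0]])

```text
time_s: 9.48
tcp_pos: [0.49, 0.1084, 0.0426]
ee_rot: [[-1.0, -0.002, 0.0], [-0.002, 1.0, -0.0], [-0.0, -0.0, -1.0]]
wrist_force: [-0.2, 0.0, 0.2]
gripper_width: 0.488
gripper_force: 0.0
```

Call:
arm_command(deltas=[[0, 0, 0, 0, 0, -0.5, 0], [0, 0, 0, 0, 0, -1.5, 0], [0, 0, 0, 0, 0, -4, 0], [0, 0, 0, 0, 0, -8, 0], [0, 0, 0, 0, 0, -12, 0], [0, 0, 0, 0, 0, -15, 0], [0, 0, 0, 0, 0, -18, 0], [0, 0, 0, 0, 0, -18, 0]])

```text
time_s: 10.15
tcp_pos: [0.4932, 0.1095, 0.2299]
ee_rot: [[-1.0, -0.003, 0.013], [-0.003, 1.0, 0.005], [-0.013, 0.005, -1.0]]
wrist_force: [0.9, 0.2, 0.4]
gripper_width: 0.5
gripper_force: 0.0
```

Call:
arm_command(deltas=[[0, 0, 0, 4, -4, 0, 0], [0, 0, 0, 4, -8, 0, 0], [0, 0, 0, 4, -12, 0, 0], [0, 0, 0, 4, -16, 0, 0], [0, 0, 0, 4, -20, 0, 0], [0, 0, 0, 4, -24, 0, 0], [0, 0, 0, 4, -26, 0, 0], [0, 0, 0, 4, -26, 0, 0]])

```text
time_s: 10.82
tcp_pos: [0.4499, -0.1551, 0.2226]
ee_rot: [[-1.0, 0.003, -0.0], [0.003, 1.0, -0.001], [0.0, -0.001, -1.0]]
wrist_force: [0.4, -0.0, 0.0]
gripper_width: 0.502
gripper_force: 0.0
```

```bash
python3 - <<'E'
from h import *
delta([.490,.109,.043],180)
s=capture("scene");t=capture("top")
cv2.imwrite("pics/f.png",np.hstack([cv2.resize(s["pixels"][150:290,150:360],(480,320),interpolation=2),cv2.resize(t["pixels"][165:245,220:300],(320,320),interpolation=2)]))
E
```

```text
tcp [ 0.4499 -0.1551  0.2226] yaw 179.8 t 10.8167 F [ 0.4 -0.   0. ] w 0.502 gf 0.0 J [  1.   8. -21.   0. -60. -91.]
rot [-0.0006 -0.0002 -0.0034] shift_cm [-3.92 26.43 17.95]
```

View pics/f.png

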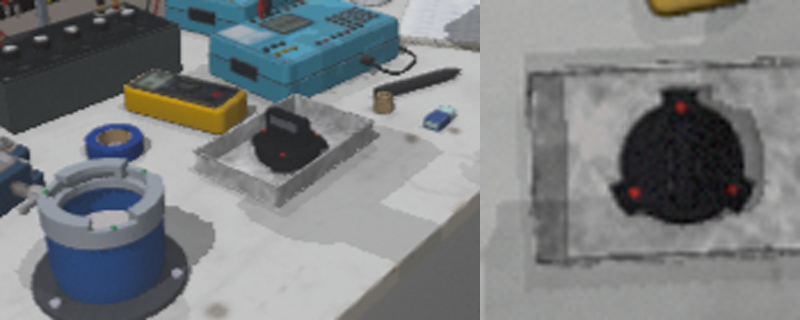

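The lid lies flat in the tray with its handle up and its disc centred near (682,163) in the crop. The tray and bystanders haven't moved, so I'll hand in.

```bash
python3 -c "
from h import *
print(finish_job())"
```

```text
the job is handed in; nothing more can be done
None
```

The pot is open and the lid is lying flat, handle up and released, in the tray; the tray, tape, eraser and nut look unmoved in the last picture, and the job was handed in at about 11 s (no verdict was returned).

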